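# Find the loose locating peg and replace it with the oversize one

## Task

One of the three light wooden pegs in the plywood locating board sits loose in a worn socket: gently rock the pegs from side to side at the handle until you find the one that leans over clearly. Take only that peg out and stand it in the hole of the red block, then fit the dark oversize peg from the blue block fully home and upright in the socket it left. Leave the two firm pegs seated, do not strain the pegs or the board, and leave everything else on the table alone.

Things in the scene. Friction and masses are not known exactly. Their poses are not given: they have to be found in the camera images.
- hole_1 (a point): The first of the three sockets: centre of its mouth at the board's top, 50 mm above the table; x across the board, y along the row, z up. 40 mm deep. A seated peg stands on the socket's floor, its collar 6 mm clear of the board, its handle's middle 42 mm above this point. Good sockets are about 23 mm wide; the worn one, hidden under the collar, about 27.5 mm
- hole_2 (a point): The second (middle) of the three sockets: centre of its mouth at the board's top, 50 mm above the table; x across the board, y along the row, z up. 40 mm deep. A seated peg stands on the socket's floor, its collar 6 mm clear of the board, its handle's middle 42 mm above this point. Good sockets are about 23 mm wide; the worn one, hidden under the collar, about 27.5 mm
- hole_3 (a point): The third of the three sockets: centre of its mouth at the board's top, 50 mm above the table; x across the board, y along the row, z up. 40 mm deep. A seated peg stands on the socket's floor, its collar 6 mm clear of the board, its handle's middle 42 mm above this point. Good sockets are about 23 mm wide; the worn one, hidden under the collar, about 27.5 mm
- peg_1_mid (a point): Middle of peg 1's handle, z up along the peg; the peg starts in socket 1. Pushed sideways here in a good socket it gives 2 to 4 mm each way, then is firm; in the worn one it swings 8 to 11 mm each way (over 0.1 rad) at well under 1 N. Clamped hard between pads it cannot tip towards a pad: rock it with the fingers set loosely round it, or from outside
- peg_2_mid (a point): Middle of peg 2's handle, z up along the peg; the peg starts in socket 2. Pushed sideways here in a good socket it gives 2 to 4 mm each way, then is firm; in the worn one it swings 8 to 11 mm each way (over 0.1 rad) at well under 1 N. Clamped hard between pads it cannot tip towards a pad: rock it with the fingers set loosely round it, or from outside
- peg_3_mid (a point): Middle of peg 3's handle, z up along the peg; the peg starts in socket 3. Pushed sideways here in a good socket it gives 2 to 4 mm each way, then is firm; in the worn one it swings 8 to 11 mm each way (over 0.1 rad) at well under 1 N. Clamped hard between pads it cannot tip towards a pad: rock it with the fingers set loosely round it, or from outside
- peg_1: Light wooden peg 1, 112 mm tall, about 0.12 kg; origin at the centre of its foot. From the foot up: shank 22 mm across, 46 mm long (40 mm of it in the socket); steel collar 40 mm across, 6 mm thick; round handle 26 mm across, 60 mm long, its middle 82 mm above the foot
- peg_2: Light wooden peg 2, 112 mm tall, about 0.12 kg; origin at the centre of its foot. From the foot up: shank 22 mm across, 46 mm long (40 mm of it in the socket); steel collar 40 mm across, 6 mm thick; round handle 26 mm across, 60 mm long, its middle 82 mm above the foot
- peg_3: Light wooden peg 3, 112 mm tall, about 0.12 kg; origin at the centre of its foot. From the foot up: shank 22 mm across, 46 mm long (40 mm of it in the socket); steel collar 40 mm across, 6 mm thick; round handle 26 mm across, 60 mm long, its middle 82 mm above the foot
- spare_mid (a point): Handle of the oversize spare peg, dark wood with a blue collar: same shape as the others but with a shank 26 mm across (chamfered foot), so that it enters only the worn socket. It stands in the blue block at the start. The point is the middle of its handle, 82 mm above its foot; z up along the peg
- spare: The whole of the spare peg, about 0.12 kg; origin at the centre of its foot
- spare_mouth (a point): Mouth of the 30 mm wide, 40 mm deep hole in the blue block (80 x 80 x 50 mm, fixed), which holds the spare peg; 50 mm above the table
- red_mouth (a point): Mouth of the 34 mm wide, 40 mm deep hole in the red block (80 x 80 x 50 mm, fixed), where a loose peg goes; centre of the mouth, 50 mm above the table. A peg lowered in stands or leans a little there, its handle's middle about 42 mm above this point
- board: The plywood board, 110 x 320 x 50 mm, fixed to the table, with three sockets in a row 100 mm apart; origin under its centre, y along its length and the row
- rasp_1: Wood-handled steel rasp, 290 mm long, lying at the left side; leave alone
- rasp_2: Wood-handled steel rasp, 290 mm long, lying at the right side; leave alone
- foam_piece: White carved foam vertebra, about 105 x 110 x 50 mm, near the robot's right; leave alone
- glue: White glue bottle with orange cap, 56 mm across, 150 mm tall, beyond the board; leave alone
- tape: Yellow tape roll, 90 mm across, 30 mm tall, beyond the board; leave alone
- sanding_block: Cork sanding block with a red base, 100 x 60 x 22 mm, near the robot's left; leave alone
Things that resemble listed ones, but are neither listed nor needed, are in the scene too. What is shaped like the peg_3 but green is not meant.

How it is judged:
By the outcome, as a careful person would: the job done as asked, in the order asked, and still so for the second after the job is handed in, with the robot touching nothing.
It also fails if it takes over 72 s, if anything falls off the work surface, if the arm or the gripper's body presses on something with over 40 N, if the wrist force passes 120 N, or if a joint passes its speed limit or range.

## Robot

A 6-joint arm with a two-finger parallel gripper is mounted at the origin on the work surface. World frame = base frame: x ahead of the robot, y to its left, z up, the work surface at z = 0. Lengths are in m, angles in rad, forces in N, time in s.
With the tool pointing down it reaches from about 0.4 to 0.825 m from the base axis. Payload 7 kg.
Tool frame: the origin (TCP) lies between the finger pads; the fingertips stand 17 mm ahead of it and the grasp point (between the pads) lies 2 mm behind it (robot.nose_length is the distance from the TCP to the fingertips, in m); z points along the fingers, y is the line along which they close (so a half turn about z gives the same grasp; the last joint's range is limited). The gripper opens to 85 mm and grips with 20 to 120 N. Pads are 22 mm wide; open, the fingers measure 114 mm over their backs; the gripper's body (76 mm by 85 mm) begins 54 mm behind the grasp point. The pads swing forward as they close: fully open they stand 13 mm farther back than shut.
Start: joints at [-1.009, 0.359, 0.012, 0, -1.224, -0.288], TCP at [0.182, -0.65, 0.248] pointing down, gripper open.
Joint ranges: [-3.07, 3.07], [-1.43, 2.12], [-1.02, 1.25], [-3.03, 1.67], [-3.05, -0], [-3.03, 3.03]. Speed limits (rad/s): [2.39, 2.39, 3.01, 3.14, 3.14, 3.14].

## Interface

Orientations are given as a unit quaternion [x, y, z, w].
In Python, from rig import telemetry, snapshot, camera_info, robot gives the robot as it stands.
- The arm moves only by the tool drive_tool, never from a script. Its argument "moves" is one flat list of numbers, 5 for each row, row after row: the finger opening in m, from 0 to 0.0854, then the shift along the world's x, y, z in m, then the turn about the world's z in rad. In form: [hand, tx, ty, tz, spin, hand, tx, ty, tz, spin, ...]. A call has 1 to 12 rows; each row is the pose to reach, as a shift and turn from the pose commanded when the call began; what a row does not reach only later rows make up. A row lasts 1/12 s, in which the tool goes at most 41.7 mm and 7.16 degrees, less where a joint would pass 70% of its speed; a pose out of reach is approached as far as the arm can. A call with a gripper value outside its range is refused whole. The fingers move at their own pace and stop on an object; the grip force is fixed at half the most. Time passes only in rows, so rows that repeat a pose let the fingers close. It gives the time, the measured TCP pose, the force, the opening and the grip force at its end, in the units of the state.
- telemetry.state(): the state, without advancing time (a new reading comes with each control period).
- snapshot(name): name is "scene" or "top" or "wrist"; returns the picture (480x640x3 uint8, blue, green, red); there is no depth.
- camera_info(name): a dict with "fx", "fy", "cx", "cy" (pixels), "R" (3x3) and "t" (3): a world point X has camera coordinates R X + t. Camera axes: x right, y down, z forward; pixel columns grow to the right and rows downward; lengths in m; the calibration is good to about 2 mm. A picture is of the moment at which its call begins: read the wrist's pose just before it. camera_info takes no time and is no camera call; for the wrist camera it gives the pose at the moment of the call.
- robot.job_done(): hands the job in; it is judged then, once.
The state is a dict: "clock": time; "joint_pos": joint angles; "qvel": joint speeds; "tau": joint torques, N m; "position": TCP position; "tcp_rot": TCP orientation; "force": force on the tool from outside, world axes, zero at the start; "moment": the same for the moment, N m; "grip_width": finger opening in m; "grip_force": force on a finger pad.
Only numpy, scipy, OpenCV 4.12 (cv2) and the standard library are available. Lean on these libraries where they do the work, as an engineer would, in place of code of your own. Each camera call takes 0.05 s, during which the arm holds its last target. There are 200 camera calls.

## Working session

There is one attempt and no reset: what is moved stays moved. The work goes in short steps, Python scripts to look and compute and a tool call to move; the robot and the scene stay as the last step left them, time stands still between calls to the robot, and variables do not carry over. Pictures are saved under pics/ and viewed, at most 10 in all, crops included, and the job is handed in when it is done.

Besides the shell and the picture viewer there is one more tool, called after ">>>" by a JSON object that holds its "fn" and its "kwargs", one argument or row to a line. drive_tool: Moves the arm, as the interface text tells. Its arguments: {"type":"object","properties":{"moves":{"type":"array"}},"required":["moves"]}

```bash
mkdir -p pics; python3 - <<'E'
from rig import telemetry, snapshot, camera_info, robot
import cv2
for n in("scene","top"):
    cv2.imwrite(f"pics/{n}0.png",snapshot(n)); c=camera_info(n); print(n,c)
print(telemetry.state())
E
```

```text
scene {'fx': 498.9130770096387, 'fy': 498.9130770096387, 'cx': 315.22041925034085, 'cy': 243.16295337634654, 'R': array([[-0.22062244,  0.97515062, -0.0201742 ],
       [ 0.72472794,  0.15005286, -0.672498  ],
       [-0.65275965, -0.16298896, -0.73982393]]), 't': array([ 0.14942607, -0.33037756,  1.53845544])}
top {'fx': 451.41214391138493, 'fy': 451.41214391138493, 'cx': 312.81414207108884, 'cy': 235.83667188138864, 'R': array([[-0.0217601 , -0.99969613, -0.01158199],
       [-0.99726823,  0.02252227, -0.07034793],
       [ 0.07058741,  0.01001957, -0.99745527]]), 't': array([0.00962346, 0.56680067, 1.1785507 ])}
{'clock': 0.1, 'joint_pos': array([-1.00889795e+00,  3.59332721e-01,  1.11383498e-02, -2.91454910e-04,
       -1.22409385e+00, -2.88111894e-01]), 'qvel': array([ 5.49426290e-05, -3.01380164e-03,  1.72572757e-03,  1.80583060e-03,
        3.43395190e-04, -6.91762105e-04]), 'tau': array([-1.47268489e-03, -5.84762907e+01,  2.94107723e+01,  6.95465907e+00,
       -3.21060637e-03, -3.38163268e-06]), 'position': array([ 0.1823738 , -0.64947336,  0.24744386]), 'tcp_rot': array([-1.36416888e-01,  9.90651229e-01,  7.36082106e-04, -1.82743416e-04]), 'force': array([0.88524039, 0.69059234, 1.07140724]), 'moment': array([-0.0112753 , -0.01743086,  0.01095128]), 'grip_force': 0.0, 'grip_width': 0.08501799930255967}
```

View pics/top0.png

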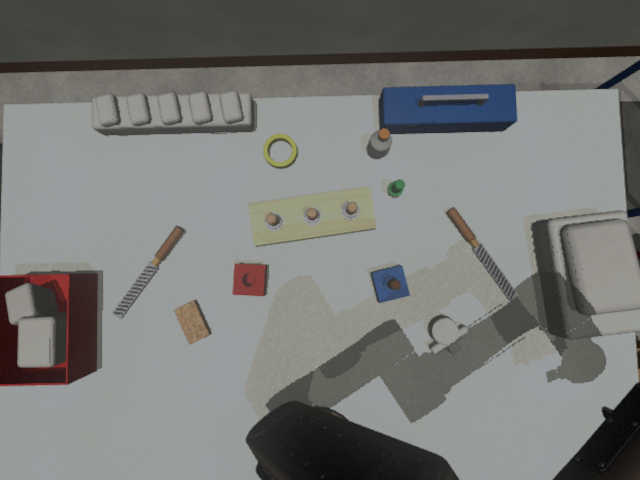

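View pics/scene0.png

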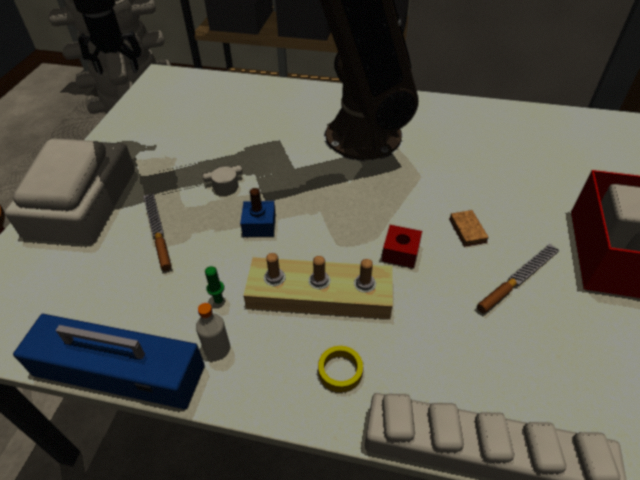

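The top view shows peg tops near (272,218), (312,213) and (351,208). The red block is near (250,280), and the blue block with the spare near (391,284). I'll refine these with colour masks.

```bash
cat > h.py <<'E'
import numpy as np, cv2
from rig import telemetry, snapshot, camera_info, robot
def ray(c,px,z):
    d=np.array([(px[0]-c["cx"])/c["fx"],(px[1]-c["cy"])/c["fy"],1.])
    o=-c["R"].T@c["t"]; d=c["R"].T@d
    return o+d*(z-o[2])/d[2]
def proj(c,X):
    p=c["R"]@np.asarray(X)+c["t"]; return np.array([c["fx"]*p[0]/p[2]+c["cx"],c["fy"]*p[1]/p[2]+c["cy"]])
def blobs(m,a=30):
    n,l,s,ce=cv2.connectedComponentsWithStats(m.astype(np.uint8)); return [(i,s[i],ce[i],l==i) for i in range(1,n) if s[i][4]>=a]
E
python3 - <<'E'
from h import *
im=cv2.imread("pics/top0.png"); c=camera_info("top")
H,S,V=cv2.split(cv2.cvtColor(im,cv2.COLOR_BGR2HSV))
def box(m,x0,y0,x1,y1):
    r=np.zeros_like(m);r[y0:y1,x0:x1]=m[y0:y1,x0:x1];return r
for nm,m,z in [("peg",box((H<14)&(S>90)&(V>70),255,190,365,230),.122),("board",box((H>15)&(H<35)&(S>50)&(V>110),240,180,385,255),.05),
   ("red",box(((H<6)|(H>172))&(S>150)&(V>60),225,255,275,300),.05),("blue",box((H>100)&(H<125)&(S>120),365,255,420,305),.05),("spare",box(((H<20)|(H>165))&(S>50)&(V<130),375,270,405,298),.122)]:
    for i,s,ce,mm in blobs(m,25):
        cnt=cv2.findContours(mm.astype(np.uint8),0,2)[0][0]
        r=cv2.minAreaRect(cnt); b=cv2.boxPoints(r)
        w=np.array([ray(c,p,z)[:2] for p in b])
        print(nm,s,ce.round(1),ray(c,ce,z).round(4),"rect ctr",ray(c,r[0],z).round(4),"sides",np.linalg.norm(w[0]-w[1]).round(3),np.linalg.norm(w[1]-w[2]).round(3),"ang",np.arctan2(*(w[1]-w[0])[::-1]).round(3))
E
```

```text
board [302 202   7  11  27] [304.6 206.9] [0.6407 0.0166 0.05  ] rect ctr [0.6395 0.0154 0.05  ] sides 0.027 0.014 ang -0.184
board [347 202  10  10  73] [352.  206.5] [ 0.6389 -0.1067  0.05  ] rect ctr [ 0.6386 -0.1062  0.05  ] sides 0.023 0.023 ang -1.128
board [307 208  10  10  70] [311.3 212.6] [ 6.253e-01 -6.000e-04  5.000e-02] rect ctr [ 6.25e-01 -5.00e-04  5.00e-02] sides 0.024 0.022 ang -0.804
board [264 211  12  13  94] [269.6 216.9] [0.6166 0.1079 0.05  ] rect ctr [0.6167 0.1078 0.05  ] sides 0.024 0.035 ang -0.945
board [255 218 121  24 638] [324.3 229.6] [ 0.5804 -0.0334  0.05  ] rect ctr [ 0.5813 -0.0089  0.05  ] sides 0.312 0.034 ang -1.461
board [280 224  27   9  74] [292.9 227.1] [0.5887 0.048  0.05  ] rect ctr [0.5861 0.0475 0.05  ] sides 0.068 0.019 ang -1.483
blue [389 267  17  21 113] [399.1 275.8] [ 0.4569 -0.2224  0.05  ] rect ctr [ 0.4578 -0.2239  0.05  ] sides 0.027 0.055 ang -0.942
blue [375 280  17  21 152] [382.  290.7] [ 0.4198 -0.1774  0.05  ] rect ctr [ 0.4241 -0.182   0.05  ] sides 0.035 0.051 ang -1.382
spare [391 281   9   9  65] [395.  284.9] [ 0.437 -0.199  0.122] rect ctr [ 0.4367 -0.199   0.122 ] sides 0.019 0.019 ang -1.592
```

```bash
python3 - <<'E'
from h import *
c=camera_info("top")
for p in [(352,206.5),(311.3,212.6),(270.5,217.5)]: print(ray(c,p,.122).round(4))
for p in [(249,203),(370,187),(375,229),(256,246),(233,263),(267,264),(266,296),(233,296),(371,270),(403,265),(409,294),(378,301)]: print(ray(c,p,.05).round(4))
w=camera_info("wrist"); print(w, -w["R"].T@w["t"])
E
```

```text
[ 0.6292 -0.101   0.122 ]
[ 0.6165 -0.0015  0.122 ]
[0.6068 0.0982 0.122 ]
[0.6543 0.1612 0.05  ]
[ 0.6889 -0.1549  0.05  ]
[ 0.5788 -0.1645  0.05  ]
[0.5417 0.1443 0.05  ]
[0.4991 0.2044 0.05  ]
[0.4946 0.1165 0.05  ]
[0.4126 0.1203 0.05  ]
[0.4144 0.2052 0.05  ]
[ 0.4733 -0.1509  0.05  ]
[ 0.4844 -0.2334  0.05  ]
[ 0.41   -0.2461  0.05  ]
[ 0.3939 -0.1663  0.05  ]
{'fx': 422.5475606495595, 'fy': 422.5475606495595, 'cx': 319.2985445279169, 'cy': 240.10419733154825, 'R': array([[-2.70692405e-01,  9.62665633e-01,  7.08355354e-04],
       [ 9.14393890e-01,  2.56888628e-01,  3.12877047e-01],
       [ 3.01014012e-01,  8.53411562e-02, -9.49793373e-01]]), 't': array([ 0.673924  , -0.04037974,  0.37973882])} [ 0.10504239 -0.67079772  0.37282993]
```

>>> {"fn": "drive_tool", "kwargs": {
  "moves": [0.085, 0.034, 0.024, 0, -0.1, 0.085, 0.06, 0.055, 0, -0.17, 0.085, 0.08, 0.09, 0, -0.17, 0.085, 0.1, 0.125, 0.005, -0.17, 0.085, 0.12, 0.16, 0.01, -0.17, 0.085, 0.14, 0.195, 0.015, -0.17, 0.085, 0.16, 0.23, 0.02, -0.17, 0.085, 0.18, 0.265, 0.025, -0.17, 0.085, 0.2, 0.3, 0.03, -0.17, 0.085, 0.22, 0.335, 0.03, -0.17, 0.085, 0.24, 0.37, 0.03, -0.17, 0.085, 0.255, 0.4, 0.03, -0.17]
}}

```text
clock: 1.1
position: [0.4383, -0.2475, 0.2784]
tcp_rot: [-0.052, 0.999, 0.0, 0.0]
force: [0.4, -0.6, -0.3]
grip_width: 0.0849
grip_force: 0.0
```

```bash
python3 - <<'E'
from h import *
import pickle
c=camera_info("wrist"); im=snapshot("wrist"); cv2.imwrite("pics/w1.png",im); pickle.dump(c,open("w1.pkl","wb"))
E
```

>>> {"fn": "drive_tool", "kwargs": {
  "moves": [0.085, 0.022, 0.034, 0, 0, 0.085, 0.044, 0.068, 0, 0, 0.085, 0.066, 0.102, 0, 0, 0.085, 0.088, 0.136, 0, 0, 0.085, 0.11, 0.17, 0, 0, 0.085, 0.132, 0.204, 0, 0, 0.085, 0.155, 0.235, 0, 0, 0.085, 0.17, 0.246, 0, 0, 0.085, 0.17, 0.246, 0, 0]
}}

```text
clock: 1.9
position: [0.6096, -0.0009, 0.2768]
tcp_rot: [-0.053, 0.999, -0.0, -0.001]
force: [-0.6, 0.6, -0.2]
grip_width: 0.0849
grip_force: 0.0
```

```bash
python3 - <<'E'
from h import *
import pickle
c=camera_info("wrist"); im=snapshot("wrist"); cv2.imwrite("pics/w2.png",im); pickle.dump(c,open("w2.pkl","wb"))
print(telemetry.state()["position"])
a=cv2.imread("pics/w1.png"); cv2.imwrite("pics/w12.png",cv2.resize(np.vstack([a,im]),(560,600*1) if 0 else (400,600)))
E
```

```text
[ 0.60827072 -0.00225086  0.27687175]
```

View pics/w12.png

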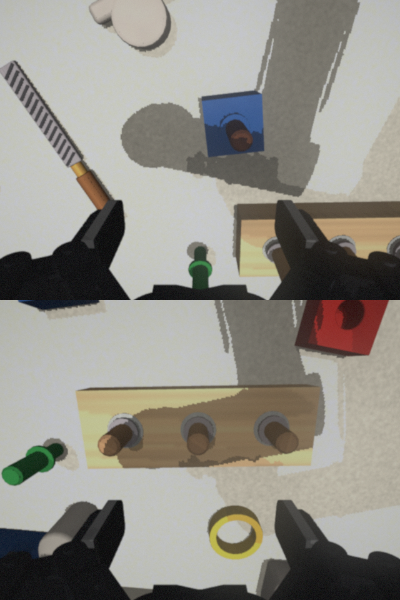

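The board, its three pegs (near full-res (170,234), (314,232), (454,226)), part of the red block and the green decoy all show. I'll enlarge this view to pick points.

```bash
python3 - <<'E'
from h import *
im=cv2.imread("pics/w2.png"); a=im[110:280,100:540]; a=cv2.convertScaleAbs(a,alpha=1.5,beta=10)
b=cv2.imread("pics/w1.png")[140:260,300:440]; b=cv2.convertScaleAbs(b,alpha=2,beta=10)
a=cv2.resize(a,(792,306),interpolation=2); b=cv2.resize(b,(336,288),interpolation=2)
o=np.zeros((594,792,3),np.uint8);o[:306]=a;o[306:594,:336]=b
r=cv2.resize(im[0:100,450:640],(456,240));o[306:546,336:]=r
cv2.imwrite("pics/c.png",o)
E
```

```text
(no output)
```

View pics/c.png

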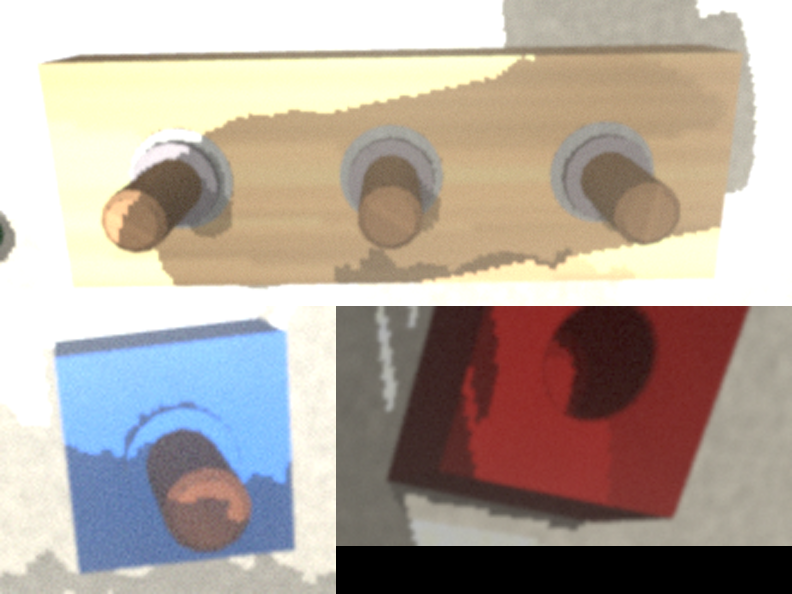

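```bash
python3 - <<'E'
from h import *
import pickle
c=pickle.load(open("w2.pkl","rb")); f=lambda u,v:(u/1.8+100,v/1.8+110)
for p in [(135,219),(389,217),(647,211)]: print("top",ray(c,f(*p),.122).round(4))
for p in [(180,180),(391,176),(601,172)]: print("collar",ray(c,f(*p),.059).round(4))
w=np.array([ray(c,f(*p),.05) for p in [(42,63),(741,53),(715,277),(75,286)]]); print(w.round(4), "ctr",w.mean(0), np.linalg.norm(w[1]-w[0]),np.linalg.norm(w[2]-w[1]))
c=pickle.load(open("w1.pkl","rb")); f=lambda u,v:(u/2.4+300,(v-306)/2.4+140)
print("spare",ray(c,f(208,508),.122)); w=np.array([ray(c,f(*p),.05) for p in [(57,355),(287,331),(294,548),(80,572)]]);print(w.round(4),w.mean(0))
c=pickle.load(open("w2.pkl","rb"));print("redhole",ray(c,((600-336)/2.4+450,54/2.4),.05))
E
```

```text
top [ 0.6259 -0.0995  0.122 ]
top [ 0.6146 -0.0022  0.122 ]
top [0.6016 0.096  0.122 ]
collar [ 0.6262 -0.0991  0.059 ]
collar [ 0.6138 -0.0019  0.059 ]
collar [0.6015 0.0944 0.059 ]
[[ 0.5806 -0.1649  0.05  ]
 [ 0.5423  0.1495  0.05  ]
 [ 0.65    0.1636  0.05  ]
 [ 0.689  -0.1525  0.05  ]] ctr [ 0.61546406 -0.00107528  0.05      ] 0.3166854507562207 0.10855788405584121
spare [ 0.43433561 -0.20058323  0.122     ]
[[ 0.4048 -0.247   0.05  ]
 [ 0.3884 -0.1694  0.05  ]
 [ 0.4656 -0.1528  0.05  ]
 [ 0.4831 -0.2299  0.05  ]] [ 0.43549088 -0.19977023  0.05      ]
redhole [0.45459314 0.16427771 0.05      ]
```

>>> {"fn": "drive_tool", "kwargs": {
  "moves": [0.04, 0.006, 0, -0.04, 0.015, 0.04, 0.0065, 0, -0.08, 0.015, 0.04, 0.0065, 0, -0.12, 0.015, 0.04, 0.0065, 0, -0.15, 0.015, 0.04, 0.0065, 0, -0.17, 0.015, 0.04, 0.0065, 0, -0.185, 0.015, 0.04, 0.0065, 0, -0.185, 0.015, 0.04, 0.0065, 0, -0.185, 0.015, 0.04, 0.0065, 0, -0.185, 0.015]
}}

```text
clock: 2.7
position: [0.6145, -0.0042, 0.0946]
tcp_rot: [-0.059, 0.998, 0.0, 0.001]
force: [-0.0, -0.6, 1.1]
grip_width: 0.0398
grip_force: 0.0
```

>>> {"fn": "drive_tool", "kwargs": {
  "moves": [0.04, 0, 0.003, 0, 0, 0.04, 0, 0.006, 0, 0, 0.04, 0, 0.008, 0, 0, 0.04, -0.001, 0.01, 0, 0, 0.04, -0.001, 0.01, 0, 0, 0.04, -0.001, 0.01, 0, 0]
}}

```text
clock: 3.2
position: [0.6129, 0.0064, 0.0935]
tcp_rot: [-0.06, 0.998, 0.0, 0.0]
force: [0.7, 0.4, -0.6]
grip_width: 0.0401
grip_force: 0.0
```

>>> {"fn": "drive_tool", "kwargs": {
  "moves": [0.04, 0, 0.001, 0, 0, 0.04, 0, 0.002, 0, 0, 0.04, 0, 0.002, 0, 0]
}}

```text
clock: 3.45
position: [0.613, 0.0083, 0.0933]
tcp_rot: [-0.059, 0.998, -0.0, -0.0]
force: [-0.6, -0.5, -0.8]
grip_width: 0.04
grip_force: 0.1
```

>>> {"fn": "drive_tool", "kwargs": {
  "moves": [0.04, 0, 0.001, 0, 0, 0.04, 0, 0.002, 0, 0, 0.04, 0, 0.002, 0, 0]
}}

```text
clock: 3.7
position: [0.6131, 0.0101, 0.0934]
tcp_rot: [-0.059, 0.998, -0.0, 0.0]
force: [-0.8, -0.1, 0.7]
grip_width: 0.0396
grip_force: 0.6
```

>>> {"fn": "drive_tool", "kwargs": {
  "moves": [0.04, 0, 0.001, 0, 0, 0.04, 0, 0.002, 0, 0, 0.04, 0, 0.002, 0, 0]
}}

```text
clock: 3.95
position: [0.6131, 0.0123, 0.0934]
tcp_rot: [-0.059, 0.998, 0.0, 0.0]
force: [1.1, -0.3, 0.8]
grip_width: 0.0397
grip_force: 0.7
```

```bash
python3 - <<'E'
from h import *
import pickle
s=telemetry.state();print(s["force"],s["position"],s["grip_force"])
c=camera_info("wrist"); im=snapshot("wrist"); cv2.imwrite("pics/w3.png",im)
for p in [(.615,-.002,.122),(.615,-.002,.062)]: print(proj(c,p))
cv2.imwrite("pics/w3s.png",im[200:480,120:520])
E
```

```text
[ 1.12205837 -0.34647582  0.78571915] [0.6130869  0.01228686 0.09337776] 0.6596547126537189
[265.41667621 406.79458763]
[283.16983627 306.6120657 ]
```

View pics/w3s.png

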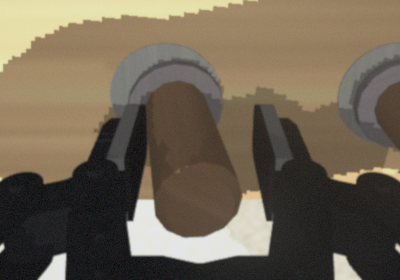

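The peg now stands at (318,400) in the wrist view. Upright it would be at (265,407), so it leans by over 0.1 rad at under 1 N. Peg 2 (the middle one) is therefore the loose one. I'll recentre and grip it.

>>> {"fn": "drive_tool", "kwargs": {
  "moves": [0.04, 0, -0.005, 0, 0, 0.04, 0, -0.01, -0.001, 0, 0.04, 0.001, -0.014, -0.002, 0, 0.034, 0.001, -0.014, -0.003, 0, 0.03, 0.001, -0.014, -0.003, 0, 0.026, 0.001, -0.014, -0.003, 0, 0.022, 0.001, -0.014, -0.003, 0, 0.022, 0.001, -0.014, -0.003, 0, 0.022, 0.001, -0.014, -0.003, 0, 0.022, 0.001, -0.014, -0.003, 0]
}}

```text
clock: 4.83
position: [0.614, -0.0017, 0.0903]
tcp_rot: [-0.059, 0.998, 0.0, 0.0]
force: [0.3, 0.1, -0.5]
grip_width: 0.0246
grip_force: 58.8
```

>>> {"fn": "drive_tool", "kwargs": {
  "moves": [0.015, 0, 0, 0.008, 0, 0.015, 0, 0, 0.018, 0, 0.015, 0, 0, 0.028, 0, 0.015, 0, 0, 0.038, 0, 0.015, 0, 0, 0.05, 0, 0.015, 0, 0, 0.07, 0, 0.015, 0, 0, 0.088, 0, 0.015, 0, 0, 0.088, 0]
}}

```text
clock: 5.5
position: [0.6163, -0.0016, 0.1837]
tcp_rot: [-0.06, 0.998, 0.0, 0.004]
force: [0.1, -0.0, -0.3]
grip_width: 0.0252
grip_force: 58.8
```

```bash
python3 - <<'E'
from h import *
s=telemetry.state();print(s["force"],s["position"],s["grip_width"])
im=snapshot("wrist"); cv2.imwrite("pics/w4.png",im)
E
```

```text
[ 0.1174711  -0.04371915 -0.2555766 ] [ 0.61625885 -0.0015841   0.18371514] 0.02515778242266071
```

View pics/w4.png

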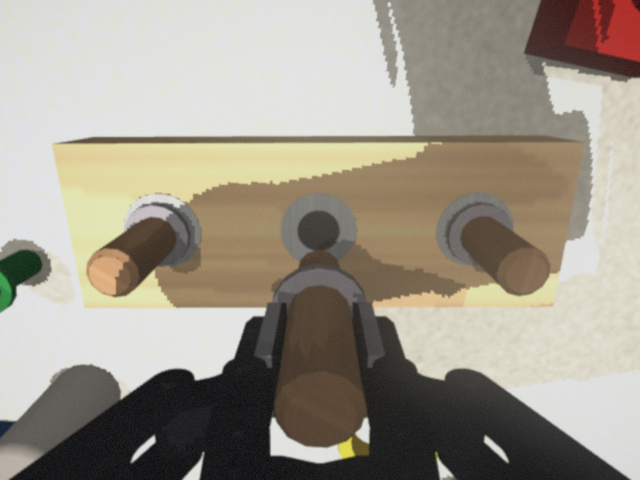

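Peg 2 is out, and the empty worn socket shows at (319,231).

```bash
python3 - <<'E'
from h import *
import pickle
c=camera_info("wrist");pickle.dump(c,open("w4.pkl","wb"))
im=cv2.imread("pics/w4.png"); g=cv2.cvtColor(im,cv2.COLOR_BGR2GRAY)
m=np.zeros(g.shape,bool);m[205:252,290:350]=g[205:252,290:350]<75
for i,s,ce,_ in blobs(m,50): print(s,ce,ray(c,ce,.05),"width mm",1e3*(ray(c,(s[0]+s[2],ce[1]),.05)-ray(c,(s[0],ce[1]),.05)))
E
```

```text
[ 298  212   41   40 1238] [318.16478191 230.9273021 ] [ 0.61448803 -0.00187866  0.05      ] width mm [-3.11180305 25.8964044   0.        ]
```

>>> {"fn": "drive_tool", "kwargs": {
  "moves": [0.015, -0.02, 0.012, 0, 0, 0.015, -0.045, 0.035, 0, 0, 0.015, -0.07, 0.06, 0, 0, 0.015, -0.095, 0.085, 0, 0, 0.015, -0.12, 0.11, 0, 0, 0.015, -0.14, 0.135, 0, 0, 0.015, -0.155, 0.155, 0, 0, 0.015, -0.161, 0.165, 0, 0, 0.015, -0.161, 0.165, 0, 0, 0.015, -0.161, 0.165, 0, 0]
}}

```text
clock: 6.38
position: [0.4526, 0.1636, 0.1785]
tcp_rot: [-0.06, 0.998, 0.0, 0.0]
force: [-0.1, 0.4, -0.7]
grip_width: 0.0247
grip_force: 59.0
```

```bash
python3 - <<'E'
from h import *
import pickle
s=telemetry.state();print(s["force"],s["position"],s["grip_width"])
c=camera_info("wrist");pickle.dump(c,open("w5.pkl","wb"))
im=snapshot("wrist"); cv2.imwrite("pics/w5.png",im[120:480,140:540])
print(proj(c,(.4546,.164,.05)),proj(c,s["position"]+[0,0,-.088]))
E
```

```text
[-0.12100232  0.41996209 -0.70780257] [0.45257977 0.16358145 0.17849613] 0.024735549799897238
[318.81974333 238.04322986] [318.37871874 257.60411082]
```

View pics/w5.png

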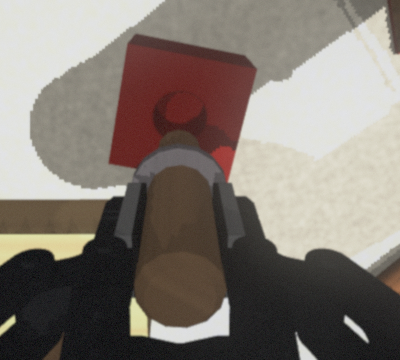

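The red hole shows at full-res (320,238), matching the prediction. I'll lower the peg in.

>>> {"fn": "drive_tool", "kwargs": {
  "moves": [0.015, 0.002, 0, -0.025, 0, 0.015, 0.002, 0, -0.038, 0, 0.015, 0.002, 0, -0.048, 0, 0.015, 0.002, 0, -0.058, 0, 0.015, 0.002, 0, -0.068, 0, 0.015, 0.002, 0, -0.078, 0, 0.015, 0.002, 0, -0.085, 0, 0.015, 0.002, 0, -0.087, 0, 0.015, 0.002, 0, -0.087, 0, 0.015, 0.002, 0, -0.087, 0]
}}

```text
clock: 7.27
position: [0.4553, 0.163, 0.0915]
tcp_rot: [-0.059, 0.998, 0.0, 0.0]
force: [0.3, 0.3, -0.5]
grip_width: 0.0248
grip_force: 59.1
```

>>> {"fn": "drive_tool", "kwargs": {
  "moves": [0.03, 0, 0, 0, 0, 0.045, 0, 0, 0, 0, 0.06, 0, 0, 0, 0, 0.06, 0, 0, 0.02, 0, 0.06, 0, 0, 0.06, 0, 0.06, 0, 0, 0.1, 0, 0.06, 0, -0.03, 0.12, 0, 0.06, 0, -0.07, 0.12, 0, 0.06, 0, -0.07, 0.12, 0, 0.06, 0, -0.07, 0.12, 0]
}}

```text
clock: 8.1
position: [0.4549, 0.0918, 0.2121]
tcp_rot: [-0.058, 0.998, 0.001, 0.001]
force: [0.4, 0.7, 0.3]
grip_width: 0.0601
grip_force: 0.0
```

```bash
python3 - <<'E'
from h import *
s=telemetry.state();print(s["force"],s["position"],s["grip_width"])
cs=camera_info("top"); im=snapshot("top")
a=cv2.resize(im[160:310,225:425],(800,600),interpolation=2)
print((proj(cs,(.4546,.164,.122))-[225,160])*4)
cv2.imwrite("pics/t6.png",a)
E
```

```text
[0.38785414 0.69561408 0.34172636] [0.45488995 0.0918349  0.21213643] 0.06011699988340235
[ 77.02703278 483.07444284]
```

View pics/t6.png

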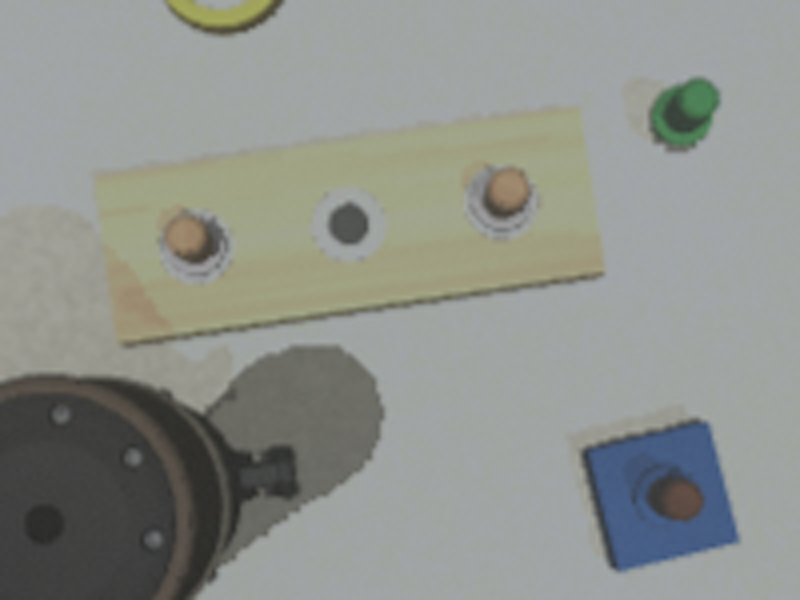

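Both firm pegs are seated and the socket is empty at (348,223) in the crop. The red block is hidden by the arm, so I'll check it later. Next is the spare.

>>> {"fn": "drive_tool", "kwargs": {
  "moves": [0.06, -0.005, -0.035, 0, 0, 0.06, -0.01, -0.075, 0, 0, 0.06, -0.013, -0.115, 0, 0, 0.06, -0.015, -0.155, 0, 0, 0.06, -0.017, -0.195, 0, 0, 0.06, -0.02, -0.235, 0, 0, 0.06, -0.02, -0.27, 0, 0, 0.06, -0.02, -0.292, 0, 0, 0.06, -0.02, -0.292, -0.03, 0, 0.06, -0.02, -0.292, -0.06, 0, 0.06, -0.02, -0.292, -0.06, 0]
}}

```text
clock: 9.07
position: [0.4319, -0.1981, 0.1462]
tcp_rot: [-0.059, 0.998, 0.001, -0.004]
force: [-1.5, 0.4, -0.5]
grip_width: 0.0599
grip_force: 0.0
```

>>> {"fn": "drive_tool", "kwargs": {
  "moves": [0.055, 0, 0, -0.03, 0, 0.05, 0, 0, -0.05, 0, 0.045, 0, 0, -0.061, 0, 0.04, 0, 0, -0.061, 0, 0.035, 0, 0, -0.061, 0, 0.032, 0, 0, -0.061, 0, 0.03, 0, 0, -0.061, 0, 0.028, 0, 0, -0.061, 0, 0.024, 0, 0, -0.061, 0, 0.02, 0, 0, -0.061, 0, 0.015, 0, 0, -0.061, 0, 0.015, 0, 0, -0.061, 0]
}}

```text
clock: 10.07
position: [0.4358, -0.1989, 0.0915]
tcp_rot: [-0.06, 0.998, -0.0, 0.001]
force: [-1.1, 1.0, 7.0]
grip_width: 0.025
grip_force: 58.1
```

>>> {"fn": "drive_tool", "kwargs": {
  "moves": [0.015, 0, 0, 0.008, 0, 0.015, 0, 0, 0.018, 0, 0.015, 0, 0, 0.028, 0, 0.015, 0, 0, 0.038, 0, 0.015, 0, 0, 0.05, 0, 0.015, 0, 0, 0.07, 0, 0.015, 0, 0, 0.093, 0, 0.015, 0, 0, 0.093, 0, 0.015, 0, 0, 0.093, 0]
}}

```text
clock: 10.82
position: [0.4356, -0.1989, 0.1849]
tcp_rot: [-0.059, 0.998, -0.0, 0.002]
force: [0.2, 0.0, -1.7]
grip_width: 0.0245
grip_force: 59.0
```

```bash
python3 - <<'E'
from h import *
import pickle
s=telemetry.state();print(s["force"],s["position"],s["grip_width"])
c=camera_info("wrist");pickle.dump(c,open("w7.pkl","wb"))
im=snapshot("wrist"); cv2.imwrite("pics/w7.png",im)
a=cv2.imread("pics/w4.png")[230:470,220:420]; b=im[230:470,220:420]
cv2.imwrite("pics/cmp.png",cv2.resize(cv2.convertScaleAbs(np.hstack([a,b]),alpha=1.6,beta=10),(800,480),interpolation=2))
for n in (0.03,-.03,-.036,-.082): print(n,proj(c,s["position"]+[0,0,.002+n]))
E
```

```text
[ 0.17936227  0.04643622 -1.68707816] [ 0.4355566  -0.19889639  0.18491429] 0.024486870720165622
0.03 [317.19006876 414.99268586]
-0.03 [318.07154511 309.76819969]
-0.036 [318.1284177 302.9791475]
-0.082 [318.46671943 262.59505117]
```

View pics/cmp.png

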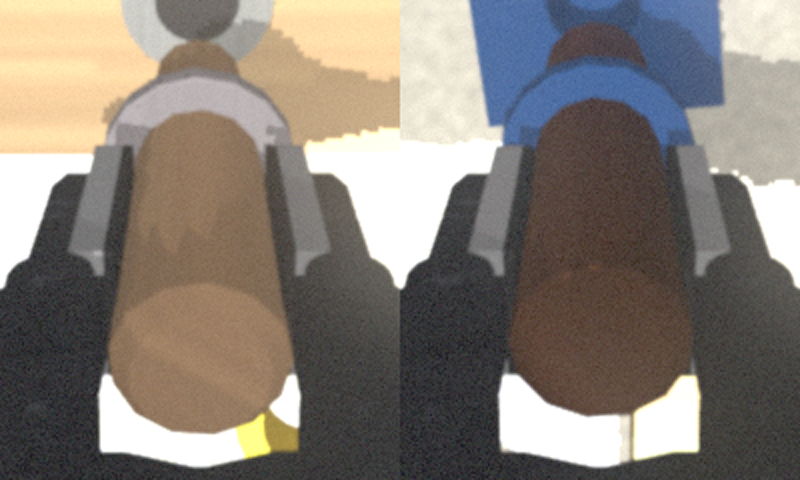

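The spare hangs straight, like peg 2 did. It sits about 2 mm further to −x in the grip, with its top at crop (601,339) against (201,357). I'll allow for that and go above the worn socket.

>>> {"fn": "drive_tool", "kwargs": {
  "moves": [0.015, 0.015, 0.015, 0, 0, 0.015, 0.037, 0.04, 0, 0, 0.015, 0.06, 0.066, 0, 0, 0.015, 0.083, 0.092, 0, 0, 0.015, 0.106, 0.118, 0, 0, 0.015, 0.13, 0.143, 0, 0, 0.015, 0.153, 0.168, 0, 0, 0.015, 0.17, 0.187, 0, 0, 0.015, 0.18, 0.197, 0, 0, 0.015, 0.18, 0.197, -0.02, 0, 0.015, 0.18, 0.197, -0.035, 0, 0.015, 0.18, 0.197, -0.035, 0]
}}

```text
clock: 11.87
position: [0.6122, -0.0022, 0.1439]
tcp_rot: [-0.059, 0.998, -0.0, -0.004]
force: [-0.3, 0.1, -1.5]
grip_width: 0.0245
grip_force: 58.9
```

>>> {"fn": "drive_tool", "kwargs": {
  "moves": [0.015, 0, 0, 0, 0, 0.015, 0, 0, 0, 0]
}}

```text
clock: 12.03
position: [0.6151, -0.0022, 0.1488]
tcp_rot: [-0.059, 0.998, -0.0, 0.0]
force: [-0.1, -0.5, -1.1]
grip_width: 0.0247
grip_force: 58.9
```

```bash
python3 - <<'E'
from h import *
import pickle
s=telemetry.state();print(s["force"],s["position"],s["grip_width"])
c=camera_info("wrist");pickle.dump(c,open("w8.pkl","wb"))
im=snapshot("wrist"); cv2.imwrite("pics/w8.png",im)
p=proj(c,(.6143,-.0018,.05)).round().astype(int);print(p)
g=cv2.cvtColor(im,cv2.COLOR_BGR2GRAY)
# dark hole span per row around there
for v in range(p[1]-34,p[1]+16,3): print(v,' '.join('%3d'%x for x in g[v,p[0]-42:p[0]+43:4]))
E
```

```text
[-0.0589535  -0.48082518 -1.0696195 ] [ 0.61505155 -0.00224498  0.14877906] 0.02474993467831076
[320 250]
216 132 133 132 133 130 122 131 130 133 132 128 129 130 127 134 130 133 132 133 135 126 132
219 132 133 132 130 127 131 133 129 133 132 126 128 127 128 132 132 129 122 131 132 132 134
222 138 132 135 131 129 131 131 128 135 130 127 130 128 126 133 129 128 126 128 137 135 135
225 133 135 127 130 129 130 129 129 133 132 128 128 125 126 132 132 131 128 130 134 134 134
228 134 133 127 130 130 130 129 130 133 126 126 123 125 126 132 131 127 127 126 125 137 134
231 140 128 127 128 127 125 128 126 106  82  71  75  89 119 133 130 127 125 127 128 133 135
234 142 128 123 127 129 128 126  78  66  68  64  67  67  68 115 125 127 126 127 128 128 142
237 136 126 126 129 126 127  85  64  64  66  63  67  64  67  65 125 125 127 127 128 130 141
240 129 128 123 127 126 115  64  68  65  58  57  56  62  57  62  80 128 125 127 127 129 131
243 129 126 123 130 127  73  63  62  51  51  51  50  52  57  57  66 118 125 124 129 125 139
246 126 125 123 129 126  64  58  47  55  55  52  50  50  50  56  55  80 102 105 116 128 141
249 128 124 122 129 121  58  51  52  54  54  54  50  51  51  51  58  65  93  99  97 123 131
252 126 126 122 125 118  50  50  50  48  48  46  49  52  47  47  48  61  95  93  94  98 131
255 126 127 124 125 113  48  46  50  51  47  45  50  45  50  50  50  68  92  94  98  97 110
258 125 124 122 127  90  50  48  49  51  49  52  50  46  51  48  47  74  94  97  95  96 109
261 129 126 123 127  64  51  48  50  54  52  53  52  51  52  55  49  59  93  91  96  94 107
264 134 123 125 124  54  52  51  63  63  67  68  67  69  63  56  53  56  89  92  96  93 106
```

```bash
python3 - <<'E'
from h import *
import pickle
c=pickle.load(open("w8.pkl","rb")); im=cv2.imread("pics/w8.png")
h=ray(c,(320,252.4),.05); print("hole",h)
print("expected foot near edge r13,r11", proj(c,h+[-.013,0,.0175]),proj(c,h+[-.011,0,.0175]), proj(c,h+[0,0,.0175]))
g=cv2.cvtColor(im,cv2.COLOR_BGR2GRAY)
for v in range(258,300,3): print(v,' '.join('%3d'%x for x in g[v,284:360:4]))
# same for reference in blue: w7 spare foot vs TCP
E
```

```text
hole [ 0.61579805 -0.00135884  0.05      ]
expected foot near edge r13,r11 [323.02477562 240.40306276] [322.55423089 244.05379851] [320.01343973 263.76660484]
258 126 124 125  46  44  47  50  45  49  52  49  49  49  50  45  92  96  97  98
261 124 121 118  49  49  51  49  54  52  47  51  52  49  53  50  89  95  94  96
264 126 122 100  52  51  52  64  67  66  69  64  67  61  50  51  82  95  94  95
267 125 112  52  60  64  64  68  68  71  65  66  65  67  65  57  53  67  91  98
270 115  53  63  64  67  68  67  64  62  63  66  65  63  66  65  62  49  81  97
273  56  63  69  65  65  63  66  65  67  64  63  65  62  66  63  66  65  54  97
276  61  63  66  65  64  62  66  66  63  65  62  66  63  65  62  65  64  67  64
279  65  64  65  63  62  65  66  54  47  49  58  61  63  63  65  63  65  66  55
282  65  60  69  64  64  52  44  43  41  46  41  41  46  67  63  66  66  64  65
285  65  66  63  63  48  41  40  44  44  39  43  44  42  39  62  61  66  64  62
288  64  63  61  51  40  44  39  35  39  40  45  38  35  33  40  59  61  64  66
291  65  63  58  41  42  43  39  38  40  40  41  44  38  38  45  48  63  65  65
294  52  52  44  42  38  40  40  42  39  36  42  40  36  38  40  35  64  63  61
297  50  53  39  37  41  37  43  37  39  42  40  38  38  40  33  38  56  60  54
```

```bash
python3 - <<'E'
from h import *
import pickle
c=pickle.load(open("w8.pkl","rb"))
for u,v,z,r in [(319,278.5,.1195,.013),(320,263,.1195,.02),(320,263,.1135,.02)]:
    print(ray(c,(u,v),z)+[r,0,0])
c=pickle.load(open("w7.pkl","rb"))
for u,v,z,r in [(320,259,.1555,.02),(320,230+55,.1555,.013),(320.5,399.5,.2155,0)]: print("w7",ray(c,(u,v),z)+[r,0,0])
E
```

```text
[ 0.61479665 -0.00346925  0.1195    ]
[ 0.61519601 -0.0038622   0.1195    ]
[ 0.61752388 -0.0035801   0.1135    ]
w7 [ 0.43420313 -0.20067666  0.1555    ]
w7 [ 0.43824209 -0.19935021  0.1555    ]
w7 [ 0.43159355 -0.1984736   0.2155    ]
```

>>> {"fn": "drive_tool", "kwargs": {
  "moves": [0.015, 0.0007, 0.0003, -0.008, 0, 0.015, 0.0007, 0.0003, -0.014, 0, 0.015, 0.0007, 0.0003, -0.017, 0, 0.015, 0.0007, 0.0003, -0.019, 0, 0.015, 0.0007, 0.0003, -0.02, 0, 0.015, 0.0007, 0.0003, -0.02, 0]
}}

```text
clock: 12.58
position: [0.6156, -0.0016, 0.128]
tcp_rot: [-0.059, 0.998, -0.0, -0.0]
force: [-1.2, 0.3, -1.4]
grip_width: 0.0243
grip_force: 58.9
```

>>> {"fn": "drive_tool", "kwargs": {
  "moves": [0.015, 0, 0, -0.001, 0, 0.015, 0, 0, -0.002, 0, 0.015, 0, 0, -0.003, 0, 0.015, 0, 0, -0.004, 0, 0.015, 0, 0, -0.004, 0]
}}

```text
clock: 13.0
position: [0.6156, -0.0015, 0.1241]
tcp_rot: [-0.059, 0.998, 0.0, -0.0]
force: [0.8, 0.2, -0.8]
grip_width: 0.0243
grip_force: 58.9
```

Foot is about 7 mm in with no contact load. Continuing.

>>> {"fn": "drive_tool", "kwargs": {
  "moves": [0.015, 0, 0, -0.002, 0, 0.015, 0, 0, -0.004, 0, 0.015, 0, 0, -0.006, 0, 0.015, 0, 0, -0.008, 0, 0.015, 0, 0, -0.01, 0, 0.015, 0, 0, -0.01, 0]
}}

```text
clock: 13.5
position: [0.6154, -0.0016, 0.1137]
tcp_rot: [-0.059, 0.998, -0.0, -0.0]
force: [-0.4, -1.0, -1.5]
grip_width: 0.0245
grip_force: 58.9
```

>>> {"fn": "drive_tool", "kwargs": {
  "moves": [0.015, 0, 0, -0.002, 0, 0.015, 0, 0, -0.004, 0, 0.015, 0, 0, -0.006, 0, 0.015, 0, 0, -0.008, 0, 0.015, 0, 0, -0.01, 0, 0.015, 0, 0, -0.01, 0]
}}

```text
clock: 14.0
position: [0.6154, -0.0016, 0.1037]
tcp_rot: [-0.059, 0.998, -0.0, -0.0]
force: [-0.2, -0.2, -0.6]
grip_width: 0.0245
grip_force: 58.9
```

>>> {"fn": "drive_tool", "kwargs": {
  "moves": [0.015, 0, 0, -0.002, 0, 0.015, 0, 0, -0.004, 0, 0.015, 0, 0, -0.006, 0, 0.015, 0, 0, -0.008, 0, 0.015, 0, 0, -0.0095, 0, 0.015, 0, 0, -0.0105, 0, 0.015, 0, 0, -0.0105, 0]
}}

```text
clock: 14.58
position: [0.6155, -0.0016, 0.0935]
tcp_rot: [-0.059, 0.998, -0.0, -0.0]
force: [0.2, 0.1, -0.4]
grip_width: 0.0247
grip_force: 58.9
```

>>> {"fn": "drive_tool", "kwargs": {
  "moves": [0.015, 0, 0, -0.0007, 0, 0.015, 0, 0, -0.0013, 0, 0.015, 0, 0, -0.0013, 0]
}}

```text
clock: 14.83
position: [0.6156, -0.0015, 0.0924]
tcp_rot: [-0.059, 0.998, 0.0, -0.0]
force: [0.4, 0.0, -2.0]
grip_width: 0.0248
grip_force: 58.9
```

>>> {"fn": "drive_tool", "kwargs": {
  "moves": [0.015, 0, 0, -0.0005, 0, 0.015, 0, 0, -0.001, 0, 0.015, 0, 0, -0.001, 0]
}}

```text
clock: 15.08
position: [0.6158, -0.0015, 0.0916]
tcp_rot: [-0.059, 0.998, 0.0, 0.0]
force: [-0.8, -0.6, -0.3]
grip_width: 0.0249
grip_force: 59.0
```

>>> {"fn": "drive_tool", "kwargs": {
  "moves": [0.015, 0, 0, -0.0004, 0, 0.015, 0, 0, -0.0008, 0, 0.015, 0, 0, -0.0008, 0]
}}

```text
clock: 15.33
position: [0.616, -0.0016, 0.0915]
tcp_rot: [-0.06, 0.998, -0.0, 0.0]
force: [-1.7, 0.0, 6.1]
grip_width: 0.0248
grip_force: 59.6
```

It's on the floor at z = 0.0915 with 6 N contact. Releasing and retreating.

>>> {"fn": "drive_tool", "kwargs": {
  "moves": [0.028, 0, 0, 0.0005, 0, 0.035, 0, 0, 0.0005, 0, 0.045, 0, 0, 0.0005, 0, 0.055, 0, 0, 0.0005, 0, 0.055, 0, 0, 0.02, 0, 0.055, 0, 0, 0.06, 0, 0.055, 0, 0, 0.1, 0, 0.055, 0, 0, 0.14, 0, 0.055, -0.02, -0.03, 0.16, 0, 0.055, -0.04, -0.065, 0.16, 0, 0.055, -0.06, -0.1, 0.16, 0, 0.055, -0.08, -0.135, 0.16, 0]
}}

```text
clock: 16.33
position: [0.5347, -0.1374, 0.2512]
tcp_rot: [-0.06, 0.998, 0.0, 0.001]
force: [-0.2, -1.4, -0.4]
grip_width: 0.0553
grip_force: 0.0
```

>>> {"fn": "drive_tool", "kwargs": {
  "moves": [0.055, -0.02, -0.035, 0, 0, 0.055, -0.04, -0.07, 0, 0, 0.055, -0.06, -0.105, 0, 0, 0.055, -0.08, -0.14, 0, 0, 0.055, -0.1, -0.175, 0, 0, 0.055, -0.12, -0.21, 0, 0, 0.055, -0.14, -0.24, 0, 0, 0.055, -0.155, -0.27, 0, 0, 0.055, -0.17, -0.3, 0, 0, 0.055, -0.185, -0.33, 0, 0, 0.055, -0.2, -0.36, 0, 0, 0.055, -0.2, -0.36, 0, 0]
}}

```text
clock: 17.33
position: [0.3331, -0.5004, 0.25]
tcp_rot: [-0.058, 0.998, -0.0, -0.001]
force: [0.6, 0.1, 0.9]
grip_width: 0.0547
grip_force: 0.0
```

```bash
python3 - <<'E'
from h import *
s=telemetry.state();print(s["force"],s["position"],s["clock"])
a=snapshot("top")[175:310,225:425]; b=snapshot("scene")[180:330,190:440]
a=cv2.resize(a,(500,337),interpolation=2); b=cv2.resize(b,(500,300),interpolation=2)
cv2.imwrite("pics/fin.png",np.vstack([a[:300],b]))
E
```

```text
[0.63100097 0.09895619 0.90397914] [ 0.33313953 -0.50036151  0.24996466] 17.3333
```

View pics/fin.png

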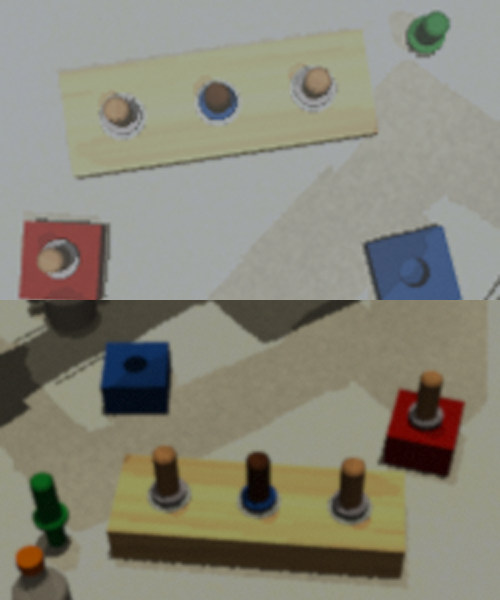

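The picture shows the spare fully seated and upright in the middle socket at (258,480), and the loose peg standing in the red block at (428,400). The firm pegs are in place and the blue block is empty.

```bash
python3 -c "
from rig import robot; print(robot.job_done())"
```

```text
the job is handed in; nothing more can be done
None
```

The middle peg (peg 2) leaned clearly and was the loose one; it now stands in the red block, and the dark oversize peg is fully seated and upright in its socket. I rocked only the middle peg; the other two were never touched and are still seated. The job was handed in at about 17 s.

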